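Open the display test jig and shuttle the tray out

TASK

The test is over: open the display test jig for unloading. With the fingertips, push the counterweighted gate up by its front handle bar, past its balance point, so that it tips back and stays up on its own; then push the tray by its end tab to the left, all the way to the end stop, so that the display lies clear for collection. Push lightly and grip nothing, keep off the display, which stays in its bed in the tray, and leave the loose things round the jig where they are.

Things in the scene. Friction and masses are not known exactly. Their poses are not given: they have to be found in the camera images.
- jig: Display test jig fixed to the desk: base plate with two rails, a hinged gate over its right half, grey hinge cheeks (99 mm high) and a black box at the back. Origin at desk height, mid-length of the plate; x away from the operator, y along the rails to the left (the tray's way out), z up. Plate: x -65 to +83, y -190 to +190, top 18 mm up (rails 28). Cheeks: x 60 to 90 mm, y -155 to -15.
- gate_hinge (a point): Point on the gate's hinge axis, mid-width of the gate; in the jig's frame at x +75, y -85, z +85 mm. The axis lies along the jig's y and does not move. The gate has two arms (120 mm over all), between them a clear plate with four press pins and a probe block (to 39 mm under the arms), and a steel counterweight behind the hinge.
- handle (a point): Middle of the gate's front handle bar: round, black, 12 mm thick, 108 mm long, along the jig's y, 158 mm from the hinge axis; it turns with the gate. Gate shut: at x -83, y -85, z +85 mm in the jig's frame, 18 mm in front of the base plate, open below it. A 8 mm peg hangs from the gate 28 mm behind it, at mid-width, down to 27 mm above the desk.
- gate (a joint): Opening angle of the gate, rad: 0 shut (arms level), growing as the handle goes up and away from the operator; stop at 1.80 (leaning back). 0.5 to 0.8 kg; about 1 N upward at the handle starts it. Balance at about 1.08: below it the gate falls shut, above it, it tips back to the stop in about 1 s and stays. While shut its front peg sits in a fork on the tray and locks the tray.
- tray (a joint): Travel of the tray, m: 0 under the gate (locked by the gate's peg), 0.160 at the end stop on the left (loading place). It slides along the jig's y axis, with about 2 N of friction, and stays where it is left.
- tab (a point): Middle of the outer (right) face of the upright push tab at the tray's right end: an aluminium plate 50 mm wide across the rails (jig's x), 6 mm thick, its top edge 70 mm above the desk, its foot 30 mm above it; this point is 58 mm above the desk. It faces right (jig's -y); tray in: at x -16, y -171 mm in the jig's frame. It moves with the tray. The space to its right is open.
- bed (a point): Middle of the display's bed on the tray's floor, 38 mm above the desk; it moves with the tray.
- display: Phone display module, dark, 66 x 138 x 7 mm, 38 g, loose, lying in the shallow bed of the tray between 4 mm rims; origin at the centre of its underside. Not to be touched.
- suction_cup: Bystander: dark suction cup with a wire ring, 44 mm wide, 55 mm high, loose; origin at the centre of its underside.
- screw_dish: Bystander: round steel dish of tiny screws, 70 mm, 13 mm high, loose; origin at the centre of its underside.
- esd_brush: Bystander: black brush, 155 mm long, 24 mm high, loose; origin at the centre of its underside.
- polyimide_tape: Bystander: roll of amber tape, 60 mm, 12 mm high, loose; origin at the centre of its underside.
- cell_b: Bystander: flat battery cell, 40 x 99 x 4 mm, loose; origin at the centre of its underside.

How it is judged:
By the outcome, as a careful person would: the job done as asked, in the order asked, and still so for the second after the job is handed in, with the robot touching nothing.
It also fails if it takes over 42 s, if anything falls off the work surface, if the arm or the gripper's body presses on something with over 40 N, if the wrist force passes 120 N, or if a joint passes its speed limit or range.

ROBOT

A 6-joint arm with a two-finger parallel gripper is mounted at the origin on a cart in front of the work surface, level with it; the furniture and walls round the work are solid. World frame = base frame: x ahead of the robot, y to its left, z up, the work surface at z = 0. Lengths are in mm, angles in rad, forces in N, time in s.
With the tool pointing down it reaches from about 325 to 850 mm from the base axis. Payload 15.5 kg.
Tool frame: the origin (TCP) lies midway between the tips of the shut fingers; the grasp point (between the pads) lies 19 mm behind it; z points along the fingers, y is the line along which they close (so a half turn about z gives the same grasp; the last joint's range is limited). The gripper opens to 91 mm and grips with 3 to 60 N. Pads are 32 mm wide; open, the fingers measure 118 mm over their backs; the gripper's body (76 mm by 178 mm) begins 60 mm behind the grasp point.
Start: joints at [1.226, 0.494, 1.345, -0, 1.302, -0.096], TCP at [154.501, 605.604, 213.915] pointing down, gripper open.
Joint ranges: [-2.91, 2.91], [-0.82, 2.16], [0.22, 2.67], [-1.22, 4.37], [0.12, 2.79], [-3.08, 3.08]. Speed limits (rad/s): [1.89, 1.89, 2.57, 3.01, 3.01, 3.01].

INTERFACE

Orientations are given as a 3x3 rotation matrix whose columns are the frame's x, y, z axes.
In Python, from rig import get_state, snapshot, camera_params, job_done, search_frame, cut_out gives the robot as it stands.
- The arm moves only by the tool apply_moves, never from a script. Its argument "rows" is a list of rows, each a list of 6 numbers: the shift along the tool's x, y, z in m, then the turn, a rotation vector about the tool's x, y, z in rad. A call has exactly 8 rows; each row shifts and turns the commanded pose from where the row before left it, along the tool's axes as they then stand; what a row does not reach is not made up. A row lasts 1/12 s, in which the tool goes at most 41.7 mm and 7.16 degrees, less where a joint would pass 70% of its speed; a pose out of reach is approached as far as the arm can. A call with a gripper value outside its range is refused whole. "gripper" is the opening, from 0 (shut) to 1 (fully open), set as the call begins (left out, the last holds). The fingers move at their own pace and stop on an object; the grip force is fixed at half the most. Time passes only in rows, so rows that do not move let the fingers close, or fill a call up. It gives the time, the measured TCP pose, the force, the opening and the grip force at its end, in the units of the state.
- get_state(): the state, without advancing time (a new reading comes with each control period).
- snapshot(name): name is "side" or "top"; returns (picture, depth): 400x640x3 uint8, red, green, blue; 400x640 float32, mm along the optical axis (not along the pixel's ray), 0 where there is no reading.
- camera_params(name): a dict with "camera_matrix" (3x3 intrinsics, pixels), "k1" (the pictures are not rectified: a ray, as slopes to the right and down, at radius r is drawn at 1 + k1 r^2 times it, then the intrinsics apply), "extrinsics" (4x4, takes a point from camera to world coordinates). Camera axes: x right, y up, looking along -z (the intrinsics and any distortion apply to the point x, -y, -z); pixel columns grow to the right and rows downward; lengths in mm; the calibration is good to about 2 mm. A picture is of the moment at which its call begins. camera_params takes no time and is no camera call.
- job_done(): hands the job in; it is judged then, once.
Trained networks look in the newest picture that a camera, given by its name, has taken for a name from the list of things; names that differ only in an ending like _2 or _b are one class to them, and where a whole thing is asked for, a point or a joint stands for the part that bears it (a point fixed in the world has none). Each returns a list of dicts, best first, with "score" (0 to 1); they miss things now and then, are a little off and sometimes report something else, mostly with a low value. They report only what shows in the picture. A call takes as long as a camera call.
- search_frame(camera, thing): "point" ([x, y, z] in mm, in the coordinates of the camera as it stood for that picture, good to about 4 mm: the middle of the surface that is visible of it).
- cut_out(camera, thing): "region" (400x640 bool, what is visible of it).
The state is a dict: "clock": time; "joint_positions": joint angles; "joint_velocities": joint speeds; "tau": joint torques, N m; "tcp_pos": TCP position; "eef_rot": TCP orientation; "force": force on the tool from outside, world axes, zero at the start; "wrist_torque": the same for the moment, N m; "width": finger opening in mm; "grasp_force": force on a finger pad.
Only numpy, scipy, OpenCV 4.12 (cv2) and the standard library are available. Lean on these libraries where they do the work, as an engineer would, in place of code of your own. Each camera call takes 0.05 s, during which the arm holds its last target. There are 200 camera calls.

## Working session

There is one attempt and no reset: what is moved stays moved. The work goes in short steps, Python scripts to look and compute and a tool call to move; the robot and the scene stay as the last step left them, time stands still between calls to the robot, and variables do not carry over. Pictures are saved under pics/ and viewed, at most 10 in all, crops included, and the job is handed in when it is done.

Besides the shell and the picture viewer there is one more tool, called after ">>>" in YAML: its name, and indented under it one key for each argument. apply_moves: Moves the arm, as the interface text tells. Its arguments: {"type":"object","properties":{"rows":{"type":"array","items":{"type":"array","items":{"type":"number"}}},"gripper":{"type":"number"}},"required":["rows"]}

```bash
mkdir -p pics
cat > h.py <<'E'
import numpy as np, cv2
from rig import *
def world(cam,p):
    return (camera_params(cam)["extrinsics"]@np.r_[p,1])[:3]
def pix2w(cam,u,v,d):
    c=camera_params(cam);K=np.array(c["camera_matrix"]);x=(u-K[0,2])/K[0,0];y=(v-K[1,2])/K[1,1]
    r=np.hypot(x,y);s=r
    for _ in range(20): s=r/(1+c["k1"]*s*s)
    f=s/r if r>0 else 1
    return world(cam,[x*f*d,-y*f*d,-d])
def save(cam,n):
    im,d=snapshot(cam);cv2.imwrite(f"pics/{n}.png",im[:,:,::-1]);return im,d
E
python3 - <<'E'
from h import *
np.set_printoptions(precision=1,suppress=True)
for c in("side","top"):
    im,d=save(c,c+"0");np.save(c+"0.npy",d)
    print(c,camera_params(c)["extrinsics"])
    for t in("jig","handle","tab","display","tray","gate","suction_cup","screw_dish","esd_brush","polyimide_tape","cell_b"):
        r=search_frame(c,t)
        print(t,[(round(q["score"],2),world(c,q["point"])) for q in r[:2]])
print(get_state()["eef_rot"],get_state()["clock"])
E
```

```text
side [[ -1.    0.1  -0.2 351.8]
 [ -0.2  -0.5   0.8 669.6]
 [ -0.    0.9   0.5 525.8]
 [  0.    0.    0.    1. ]]
jig [(0.95, array([562.2,   5.2,  30.4])), (0.41, array([536.3, -45. ,  40.7]))]
handle [(0.55, array([567.7, -91.4,  92.7]))]
tab [(0.67, array([531.7, -39.7,  44.3]))]
display [(0.66, array([560.6, -73.8,  41.6])), (0.24, array([ 410.9, -219.3,    2. ]))]
tray [(0.84, array([537.3, -47.3,  38.6])), (0.62, array([423.4, -10.9,  11.6]))]
gate []
suction_cup [(0.8, array([435. ,  99.3,   5.7]))]
screw_dish [(0.87, array([398.5, 230.4,   4.9])), (0.63, array([561.9, -74.2,  45.1]))]
esd_brush [(0.78, array([424.4, -11.1,  12. ]))]
polyimide_tape [(0.63, array([ 486.5, -349.4,    9.6]))]
cell_b [(0.55, array([ 410.9, -214.5,    5.9]))]
top [[   0.     1.    -0.1  448.1]
 [  -1.     0.     0.   -46.3]
 [   0.     0.1    1.  1123.9]
 [   0.     0.     0.     1. ]]
jig [(0.96, array([563.8, -46.4,  29.2]))]
handle [(0.68, array([ 568.2, -112.8,   90.2]))]
tab [(0.76, array([ 555.7, -173.8,   43.2]))]
display [(0.48, array([559.2, -47.8,  42.5]))]
tray [(0.72, array([ 555.5, -178.5,   42.5]))]
gate [(0.77, array([ 568.8, -114.6,   88.6]))]
suction_cup [(0.61, array([436. ,  88.6,   3.9])), (0.5, array([559.8, -47.5,  30.1]))]
screw_dish [(0.86, array([392.3, 235.7,  -5.7])), (0.56, array([ 557.9, -171.1,   43.7]))]
esd_brush [(0.67, array([ 568.7, -114.9,   86.1])), (0.58, array([421.6, -25.4,  11.9]))]
polyimide_tape [(0.64, array([ 491.7, -359.3,   14.2]))]
cell_b [(0.73, array([ 413.5, -215.8,    0.9])), (0.41, array([ 565.3, -109.8,   90.7]))]
[[-1.   0.2 -0. ]
 [ 0.2  1.  -0. ]
 [ 0.  -0.  -1. ]] 1.2
```

View pics/side0.png

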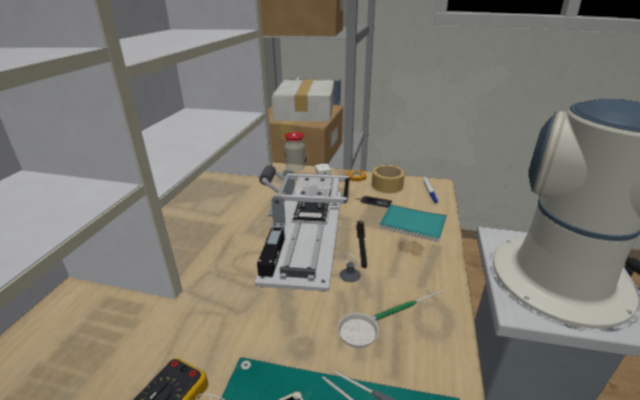

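View pics/top0.png

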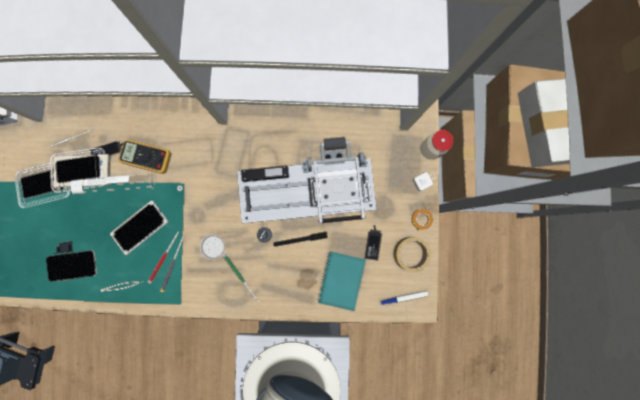

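The side view shows the jig at about (300,230) with the gate shut at its far end. The top view shows the plate from (238,190) to (375,190), slightly yawed, with the handle bar near (343,218). Next I'll fit the jig pose from a crop.

Run:
```python
from h import *
np.set_printoptions(precision=1,suppress=True)
im=cv2.imread("pics/top0.png")[125:265,225:425]
cv2.imwrite("pics/crop0.png",cv2.resize(im,None,fx=4,fy=4,interpolation=cv2.INTER_CUBIC))
d=np.load("top0.npy")
snapshot("top")
m=cut_out("top","jig")[0]["region"];vs,us=np.nonzero(m)
P=np.array([pix2w("top",u,v,d[v,u]) for u,v in zip(us,vs) if d[v,u]>0])
print(len(P),P.min(0),P.max(0))
Q=P[(P[:,2]>8)&(P[:,2]<33)]
r=cv2.minAreaRect(Q[:,:2].astype(np.float32));print(r)
for t in("handle","gate","tab","tray"):
    q=cut_out("top",t)
    for k in q[:1]:
        vs,us=np.nonzero(k["region"]);print(t,k["score"],us.min(),us.max(),vs.min(),vs.max(),len(us))
q=cut_out("top","handle")
```

```text
Traceback (most recent call last):
  File "h.py", line 10, in pix2w
    return world(cam,[x*f*d,-y*f*d,-d])
  File "h.py", line 4, in world
    return (camera_params(cam)["extrinsics"]@np.r_[p,1])[:3]
            ~~~~~~~~~~~~~^^^^^
ValueError: time passes only in moves, steps and waits
```

View pics/crop0.png

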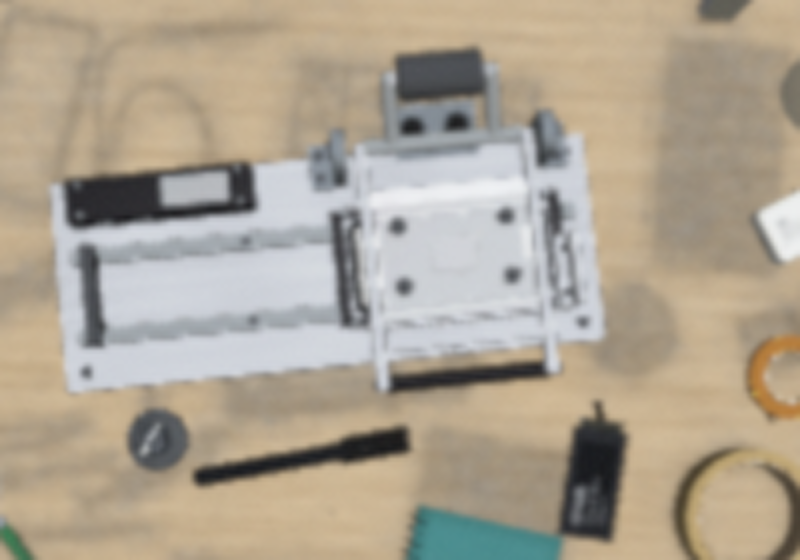

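The crop shows plate corners at crop pixels (52,185), (70,392), (603,340) and (580,135). The handle bar runs from (390,382) to (548,368).

```bash
cat > h.py <<'E'
import numpy as np, cv2
from rig import *
C={}
def cp(cam):
    if cam not in C: C[cam]=camera_params(cam)
    return C[cam]
def world(cam,p): return (np.array(cp(cam)["extrinsics"])@np.r_[p,1])[:3]
def ray(cam,u,v):
    c=cp(cam);K=np.array(c["camera_matrix"]);x=(u-K[0,2])/K[0,0];y=(v-K[1,2])/K[1,1]
    r=np.hypot(x,y);s=r
    for _ in range(20): s=r/(1+c["k1"]*s*s)
    f=s/r if r>0 else 1
    return np.array([x*f,-y*f,-1])
def atz(cam,u,v,z):
    o=world(cam,[0,0,0]);w=world(cam,ray(cam,u,v))-o
    return o+w*(z-o[2])/w[2]
def pix2w(cam,u,v,d): return world(cam,ray(cam,u,v)*d)
def save(cam,n):
    im,d=snapshot(cam);cv2.imwrite(f"pics/{n}.png",im[:,:,::-1]);return im,d
E
python3 - <<'E'
from h import *
np.set_printoptions(precision=1,suppress=True)
f=lambda u,v,z:atz("top",u/4+225-.4,v/4+125-.4,z)
img=np.array([f(*q,18)[:2] for q in((52,185),(70,392),(603,340),(580,135))])
mod=np.array([(83,190),(-65,190),(-65,-190),(83,-190)],float)
# rigid fit
a=mod-mod.mean(0);b=img-img.mean(0)
th=np.arctan2((a[:,0]*b[:,1]-a[:,1]*b[:,0]).sum(),(a*b).sum())
R=np.array([[np.cos(th),-np.sin(th)],[np.sin(th),np.cos(th)]])
t=img.mean(0)-R@mod.mean(0)
print("yaw",th,"org",t,"res",img-(mod@R.T+t))
for n,p in dict(handle=(-83,-85),tab=(-16,-171),hinge=(75,-85),tabend=(-16,-11)).items(): print(n,R@p+t)
print("bar seen",f(390,382,91),f(548,368,91))
for n,q in dict(suction=(158,438,20),brushL=(198,475,20),brushR=(408,440,20),cellT=(600,425,4),cellTip=(598,402,4)).items(): print(n,f(*q))
s=get_state();print(s["eef_rot"],s["tcp_pos"],s["clock"])
E
```

```text
yaw 0.12615575947386318 org [551.5 -28. ] res [[-0.4 -2. ]
 [ 1.2 -2.5]
 [ 0.2  2.2]
 [-0.9  2.3]]
handle [ 479.9 -122.8]
tab [ 557.2 -199.7]
hinge [ 636.6 -102.9]
tabend [537.1 -40.9]
bar seen [475.7 -71.4  91. ] [ 487.6 -174.8   91. ]
suction [434.2  87.   20. ]
brushL [409.4  58.3  20. ]
brushR [437.6 -86.8  20. ]
cellT [ 451.4 -223.6    4. ]
cellTip [ 467.7 -221.9    4. ]
[[-1.   0.2 -0. ]
 [ 0.2  1.  -0. ]
 [ 0.  -0.  -1. ]] [154.5 605.6 213.9] 1.3
```

```bash
cat > plan.py <<'E'
from h import *
from scipy.spatial.transform import Rotation as Ro, Slerp
YAW=0.126;ORG=np.array([551.5,-28,0]);RJ=Ro.from_euler('z',YAW)
def j2w(p): return RJ.apply(p)+ORG
def rot(tilt): # tool z tilted forward by tilt from down, y along jig y
    z=np.array([np.sin(tilt),0,-np.cos(tilt)]);y=np.array([0,1,0.])
    return RJ*Ro.from_matrix(np.c_[np.cross(y,z),y,z])
def w2j(p): return RJ.inv().apply(np.array(p)-ORG)
def plan(wps):  # [(world pos, Ro, rows)]
    s=get_state();p=np.array(s["tcp_pos"]);R=Ro.from_matrix(s["eef_rot"])
    print("t",s["clock"],"jig",w2j(p).round(1),"F",np.round(s["force"],1),"ang",np.round((RJ.inv()*R).as_matrix()[:,2],2))
    out=[]
    for q,T,n in wps:
        p0=p.copy();sl=Slerp([0,1],Ro.concatenate([R,T]))
        for i in range(1,n+1):
            d=R.inv().apply(p0+(q-p0)*i/n-p)/1000;w=(R.inv()*sl(i/n)).as_rotvec()
            d=d.round(4);w=w.round(3);out.append([*d.tolist(),*w.tolist()])
            p=p+R.apply(d)*1000;R=R*Ro.from_rotvec(w)
    while len(out)%8: out.append([0]*6)
    for k in range(0,len(out),8): print(str(out[k:k+8]).replace(" ","").replace("-0.0,","0,").replace("0.0,","0,"))
def barp(th,tilt,push=0,past=18):
    a=np.array([np.sin(tilt),0,-np.cos(tilt)]);n=np.array([np.cos(tilt),0,np.sin(tilt)])
    return j2w(np.array([75-158*np.cos(th),-85,85+158*np.sin(th)])-(22-push)*n+past*a)
E
python3 - <<'E'
from plan import *
T=.6
plan([(np.array([330,250,260]),rot(.15),12),(j2w([-160,-85,200]),rot(T),12)])
E
```

```text
t 1.3 jig [-314.2  678.4  213.9] F [-0.3 -0.8  0.7] ang [-0. -0. -1.]
[[-0.0215,-0.0251,-0.0038,-0.002,-0.012,-0.031],[-0.0207,-0.0257,-0.0037,-0.003,-0.013,-0.032],[-0.02,-0.0264,-0.0034,-0.002,-0.012,-0.031],[-0.0192,-0.027,-0.0033,-0.002,-0.012,-0.031],[-0.0184,-0.0276,-0.0031,-0.003,-0.013,-0.031],[-0.0175,-0.0281,-0.0029,-0.002,-0.012,-0.032],[-0.0167,-0.0286,-0.0028,-0.002,-0.012,-0.031],[-0.0158,-0.0292,-0.0027,-0.003,-0.013,-0.031]]
[[-0.0149,-0.0296,-0.0026,-0.002,-0.012,-0.031],[-0.0141,-0.0301,-0.0024,-0.002,-0.013,-0.032],[-0.0131,-0.0304,-0.0023,-0.003,-0.012,-0.031],[-0.0121,-0.0309,-0.0023,-0.002,-0.012,-0.031],[-0.0013,-0.0324,0.0053,0,-0.038,-0.0],[-0.0011,-0.0324,0.0053,0,-0.037,-0.0],[-0.0009,-0.0324,0.0053,0,-0.038,-0.0],[-0.0007,-0.0323,0.0054,0,-0.037,-0.0]]
[[-0.0005,-0.0324,0.0054,0,-0.038,-0.0],[-0.0003,-0.0324,0.0054,0,-0.037,-0.0],[-0.0001,-0.0324,0.0054,0,-0.038,-0.0],[0.0001,-0.0324,0.0054,0,-0.037,-0.0],[0.0003,-0.0324,0.0054,0,-0.038,-0.0],[0.0005,-0.0324,0.0054,0,-0.037,-0.0],[0.0007,-0.0324,0.0054,0,-0.038,-0.0],[0.0009,-0.0323,0.0053,0,-0.037,-0.0]]
```

>>> apply_moves:
  gripper: 0.6
  rows:
    - [-0.021,-0.025,-0.004,-0.002,-0.012,-0.031]
    - [-0.021,-0.026,-0.004,-0.002,-0.012,-0.031]
    - [-0.02,-0.026,-0.003,-0.002,-0.012,-0.031]
    - [-0.019,-0.027,-0.003,-0.002,-0.012,-0.031]
    - [-0.018,-0.028,-0.003,-0.002,-0.012,-0.031]
    - [-0.018,-0.028,-0.003,-0.002,-0.012,-0.031]
    - [-0.017,-0.029,-0.003,-0.002,-0.012,-0.031]
    - [-0.016,-0.029,-0.003,-0.002,-0.012,-0.031]

```text
clock: 1.97
tcp_pos: [271.8, 366.7, 245.3]
eef_rot: [[-0.995, -0.0, 0.098], [-0.0, 1.0, 0.004], [-0.098, 0.004, -0.995]]
force: [-0.1, 1.0, -0.2]
width: 54.6
grasp_force: 0.0
```

>>> apply_moves:
  rows:
    - [-0.015,-0.03,-0.003,-0.002,-0.012,-0.031]
    - [-0.014,-0.03,-0.002,-0.002,-0.012,-0.031]
    - [-0.013,-0.03,-0.002,-0.002,-0.012,-0.031]
    - [-0.012,-0.031,-0.002,-0.002,-0.012,-0.031]
    - [-0.001,-0.032,0.005,0,-0.038,0]
    - [-0.001,-0.032,0.005,0,-0.037,0]
    - [-0.001,-0.032,0.005,0,-0.038,0]
    - [-0.001,-0.032,0.005,0,-0.037,0]

```text
clock: 2.63
tcp_pos: [353.0, 122.1, 241.6]
eef_rot: [[-0.949, -0.123, 0.292], [-0.119, 0.992, 0.032], [-0.294, -0.004, -0.956]]
force: [1.9, -0.1, -0.4]
width: 55.0
grasp_force: 0.0
```

>>> apply_moves:
  rows:
    - [0,-0.032,0.005,0,-0.038,0]
    - [0,-0.032,0.005,0,-0.037,0]
    - [0,-0.032,0.005,0,-0.038,0]
    - [0,-0.032,0.005,0,-0.037,0]
    - [0,-0.032,0.005,0,-0.038,0]
    - [0,-0.032,0.005,0,-0.037,0]
    - [0.001,-0.032,0.005,0,-0.038,0]
    - [0.001,-0.032,0.005,0,-0.037,0]

```text
clock: 3.3
tcp_pos: [387.3, -60.2, 211.9]
eef_rot: [[-0.866, -0.13, 0.483], [-0.109, 0.992, 0.071], [-0.488, 0.009, -0.873]]
force: [0.9, 0.9, 0.0]
width: 54.4
grasp_force: 0.0
```

Run:
```python
from plan import *
T=.6
print(w2j(barp(0,T)))
plan([(j2w([-125,-85,62]),rot(T),8),(barp(0,T,-3),rot(T),8)])
s=get_state();print(np.round(s["joint_positions"],2),s["width"])
```

```text
[-90.99381901 -85.          57.72182452]
t 3.3 jig [-166.9  -11.3  211.9] F [0.9 0.9 0. ] ang [ 0.49  0.01 -0.87]
[[0.0046,-0.0094,0.0188,0.001,-0.011,-0.0],[0.0048,-0.0094,0.0188,0.001,-0.011,-0.0],[0.005,-0.0093,0.0187,0.002,-0.012,-0.0],[0.0052,-0.0094,0.0187,0.001,-0.011,-0.001],[0.0054,-0.0093,0.0187,0.001,-0.011,0.0],[0.0056,-0.0092,0.0186,0.001,-0.011,0.0],[0.0059,-0.0093,0.0185,0.001,-0.011,0.0],[0.006,-0.0093,0.0185,0.002,-0.012,-0.0]]
[[-0.0028,0,0.0028,0,0,-0.0],[-0.0029,0,0.0029,0,0,-0.0],[-0.0028,0,0.0028,0,0,-0.0],[-0.0028,0,0.0029,0,0,-0.0],[-0.0028,0,0.0028,0,0,-0.0],[-0.0029,0,0.0028,0,0,-0.0],[-0.0028,0,0.0029,0,0,-0.0],[-0.0028,0.0001,0.0028,0,0,-0.0]]
[-0.63  0.    2.25  0.64  0.61 -2.81] 54.44940179751766
```

```bash
sed -i 's/^def rot(tilt).*/def rot(tilt):\n    return rot0(tilt)*Ro.from_euler("z",np.pi)\ndef rot0(tilt):/' plan.py
python3 - <<'E'
from plan import *
T=.5
s=get_state();R=Ro.from_matrix(s["eef_rot"]);
# positive turn about tool z in 3 parts
p0=w2j(s["tcp_pos"]);p1=np.array([-150,-85,190])
w=[]
for i,(f,n) in enumerate(((.3,8),(.62,8),(1,10))):
    w.append((j2w(p0+(p1-p0)*f), rot0(.52-.02*f)*Ro.from_euler("z",np.pi*f),n))
plan(w)
E
```

```text
t 3.3 jig [-166.9  -11.3  211.9] F [0.9 0.9 0. ] ang [ 0.49  0.01 -0.87]
[[-0.0002,-0.0028,0.001,0.001,-0.001,0.118],[-0.0004,-0.0027,0.001,0.001,-0.001,0.117],[-0.0008,-0.0027,0.001,0.001,-0.001,0.118],[-0.0011,-0.0025,0.001,0.001,-0.001,0.118],[-0.0014,-0.0024,0.001,0,-0.001,0.118],[-0.0017,-0.0022,0.0011,0.001,-0.001,0.117],[-0.0019,-0.002,0.001,0.001,-0.001,0.118],[-0.0021,-0.0018,0.001,0.001,-0.001,0.118]]
[[-0.0025,-0.0016,0.0011,0.001,0,0.126],[-0.0026,-0.0013,0.0011,0.001,0,0.125],[-0.0028,-0.0009,0.0011,0.001,0,0.126],[-0.003,-0.0006,0.0011,0.001,0.001,0.126],[-0.0029,-0.0002,0.0011,0,0,0.125],[-0.003,0.0001,0.0011,0.001,0,0.126],[-0.0029,0.0006,0.0011,0.001,0,0.126],[-0.0028,0.0009,0.0011,0.001,0,0.125]]
[[-0.0025,0.0012,0.001,0,-0.001,0.119],[-0.0024,0.0014,0.0011,0.001,0,0.12],[-0.0022,0.0018,0.001,0,-0.001,0.119],[-0.002,0.002,0.0011,0.001,-0.001,0.12],[-0.0017,0.0022,0.001,0,0,0.119],[-0.0015,0.0024,0.001,0.001,-0.001,0.119],[-0.0011,0.0026,0.0011,0,-0.001,0.12],[-0.0008,0.0026,0.001,0,0,0.119]]
[[-0.0006,0.0028,0.0011,0.001,-0.001,0.12],[-0.0001,0.0028,0.001,0,-0.001,0.119],[0,0,0,0,0,0],[0,0,0,0,0,0],[0,0,0,0,0,0],[0,0,0,0,0,0],[0,0,0,0,0,0],[0,0,0,0,0,0]]
```

>>> apply_moves:
  rows:
    - [0,-0.003,0.001,0,0,0.12]
    - [0,-0.003,0.001,0,0,0.12]
    - [-0.001,-0.003,0.001,0,0,0.12]
    - [-0.001,-0.002,0.001,0,0,0.12]
    - [-0.001,-0.002,0.001,0,0,0.12]
    - [-0.002,-0.002,0.001,0,0,0.12]
    - [-0.002,-0.002,0.001,0,0,0.12]
    - [-0.002,-0.002,0.001,0,0,0.12]

```text
clock: 3.97
tcp_pos: [394.6, -80.2, 204.8]
eef_rot: [[-0.6, 0.639, 0.481], [0.753, 0.654, 0.072], [-0.269, 0.406, -0.874]]
force: [0.0, 0.2, 0.3]
width: 55.0
grasp_force: 0.0
```

>>> apply_moves:
  rows:
    - [-0.002,-0.002,0.001,0,0,0.12]
    - [-0.003,-0.001,0.001,0,0,0.12]
    - [-0.003,-0.001,0.001,0,0,0.12]
    - [-0.003,0,0.001,0,0,0.12]
    - [-0.003,0,0.001,0,0,0.12]
    - [-0.003,0,0.001,0,0,0.12]
    - [-0.003,0.001,0.001,0,0,0.12]
    - [-0.003,0.001,0.001,0,0,0.12]

```text
clock: 4.63
tcp_pos: [403.6, -103.4, 198.7]
eef_rot: [[0.179, 0.858, 0.481], [0.968, -0.242, 0.072], [0.178, 0.453, -0.874]]
force: [-0.9, -0.3, 0.4]
width: 54.9
grasp_force: 0.0
```

>>> apply_moves:
  rows:
    - [-0.003,0.001,0.001,0,0,0.12]
    - [-0.002,0.001,0.001,0,0,0.12]
    - [-0.002,0.002,0.001,0,0,0.12]
    - [-0.002,0.002,0.001,0,0,0.12]
    - [-0.002,0.002,0.001,0,0,0.12]
    - [-0.001,0.002,0.001,0,0,0.12]
    - [-0.001,0.003,0.001,0,0,0.12]
    - [-0.001,0.003,0.001,0,0,0.12]

```text
clock: 5.3
tcp_pos: [411.8, -124.7, 192.3]
eef_rot: [[0.806, 0.345, 0.481], [0.356, -0.932, 0.072], [0.473, 0.114, -0.874]]
force: [0.2, 0.5, -0.6]
width: 54.8
grasp_force: 0.0
```

Run:
```python
from plan import *
T=.5
print(w2j(barp(0,T)))
plan([(j2w([-125,-85,80]),rot(T),16)])
s=get_state();print(np.round(s["joint_positions"],2),s["width"])
```

```text
[-93.67715667 -85.          58.65615204]
t 5.3 jig [-150.8  -78.4  192.3] F [ 0.2  0.5 -0.6] ang [ 0.49  0.01 -0.87]
[[-0.0021,0,0.0069,-0.001,-0.001,0.016],[-0.002,0,0.0069,0,0,0.016],[-0.0021,0,0.0069,-0.001,-0.001,0.016],[-0.002,0,0.007,0,0,0.016],[-0.0021,0.0001,0.0069,-0.001,-0.001,0.016],[-0.002,0.0001,0.0069,-0.001,-0.001,0.016],[-0.0021,0.0002,0.0069,0,0,0.016],[-0.002,0.0001,0.0069,-0.001,-0.001,0.016]]
[[-0.002,0.0002,0.007,0,0,0.016],[-0.0021,0.0002,0.0069,-0.001,-0.001,0.015],[-0.002,0.0003,0.0069,-0.001,-0.001,0.016],[-0.002,0.0003,0.0069,0,0,0.016],[-0.002,0.0003,0.007,-0.001,-0.001,0.016],[-0.0019,0.0003,0.0069,0,0,0.016],[-0.002,0.0003,0.0069,-0.001,-0.001,0.016],[-0.002,0.0004,0.007,-0.001,0,0.016]]
[-0.77  0.13  2.19  0.72  0.62 -0.13] 54.79600728783558
```

>>> apply_moves:
  rows:
    - [-0.004,0,0.014,-0.001,-0.001,0.032]
    - [-0.004,0,0.014,-0.001,-0.001,0.032]
    - [-0.004,0,0.014,-0.001,-0.001,0.031]
    - [-0.004,0,0.014,-0.001,-0.001,0.031]
    - [-0.004,0.0005,0.014,-0.001,-0.001,0.032]
    - [-0.004,0.0005,0.014,-0.001,-0.001,0.032]
    - [-0.004,0.0005,0.014,-0.001,-0.001,0.032]
    - [-0.004,0.0005,0.014,-0.001,-0.001,0.032]

```text
clock: 5.97
tcp_pos: [439.1, -127.5, 78.3]
eef_rot: [[0.87, 0.131, 0.476], [0.116, -0.991, 0.061], [0.48, 0.002, -0.877]]
force: [-0.3, -0.6, 0.1]
width: 54.6
grasp_force: 0.0
```

Run:
```python
from plan import *
T=.5
plan([(j2w([-118,-85,57]),rot(T),4),(barp(0,T,-3),rot(T),4)])
s=get_state();print(np.round(s["joint_positions"],2),s["width"])
```

```text
t 5.9667 jig [-124.   -84.6   78.3] F [-0.3 -0.6  0.1] ang [ 0.48  0.   -0.88]
[[-0.0012,0.0001,0.0054,0,0,0.001],[-0.0013,0.0001,0.0054,-0.001,0,0.002],[-0.0012,0.0001,0.0054,0,0,0.001],[-0.0013,0.0001,0.0054,0,-0.001,0.002],[0.0048,0,0.0025,0,0,-0.0],[0.0048,0,0.0026,0,0,-0.0],[0.0048,0,0.0025,0,0,-0.0],[0.0048,0,0.0026,0,0,-0.0]]
[-0.7   0.47  2.29  1.51  0.36 -0.7 ] 54.606679680796496
```

>>> apply_moves:
  rows:
    - [-0.0012,0,0.0055,0,0,0.001]
    - [-0.0012,0,0.0055,0,0,0.001]
    - [-0.0012,0,0.0055,0,0,0.002]
    - [-0.0013,0,0.0055,0,0,0.002]
    - [0.005,0,0.0025,0,0,0]
    - [0.005,0,0.0025,0,0,0]
    - [0.005,0,0.0025,0,0,0]
    - [0.005,0,0.0025,0,0,0]

```text
clock: 6.63
tcp_pos: [467.8, -123.6, 58.2]
eef_rot: [[0.87, 0.127, 0.477], [0.111, -0.992, 0.062], [0.481, -0.001, -0.877]]
force: [-0.1, 0.5, -0.7]
width: 54.8
grasp_force: 0.0
```

Run:
```python
from plan import *
T=.5
s=get_state();print(np.round(s["joint_positions"],2),s["width"])
save("side","side1")
im,_=save("top","top1")
a=cv2.imread("pics/top1.png")[150:260,270:410];b=cv2.imread("pics/side1.png")[130:290,220:420]
cv2.imwrite("pics/c1.png",np.hstack([cv2.resize(a,(400,314)),cv2.resize(b,(392,314))]))
w=[(barp(th,T,2),rot(T),2) for th in np.linspace(0.1,1.2,12)]
plan(w)
```

```text
[-0.63  0.54  2.25  1.64  0.34 -0.77] 54.79582686905334
t 6.7333 jig [-94.8 -84.3  58.3] F [-0.1 -0.5 -1.1] ang [ 0.48  0.   -0.88]
[[0.0057,0.0004,-0.0066,-0.001,-0.001,0.001],[0.0057,0.0003,-0.0066,-0.001,-0.001,0.001],[0.0048,0,-0.0063,0,0,-0.0],[0.0047,0,-0.0063,0,0,-0.0],[0.0054,0,-0.0058,0,0,-0.0],[0.0054,0,-0.0058,0,0,-0.0],[0.0059,0,-0.0052,0,0,-0.0],[0.006,0,-0.0052,0,0,-0.0]]
[[0.0064,0,-0.0046,0,0,-0.0],[0.0064,0,-0.0046,0,0,-0.0],[0.0069,0,-0.0039,0,0,-0.0],[0.0068,0,-0.004,0,0,-0.0],[0.0072,0,-0.0032,0,0,-0.0],[0.0072,0,-0.0032,0,0,-0.0],[0.0075,0,-0.0025,0,0,-0.0],[0.0075,0,-0.0025,0,0,-0.0]]
[[0.0077,0,-0.0017,0,0,-0.0],[0.0077,0,-0.0018,0,0,-0.0],[0.0078,0,-0.0009,0,0,-0.0],[0.0079,0,-0.001,0,0,-0.0],[0.0079,0,-0.0001,0,0,-0.0],[0.0079,0,-0.0002,0,0,-0.0],[0.0079,0,0.0006,0,0,-0.0],[0.0078,0,0.0007,0,0,-0.0]]
```

View pics/c1.png

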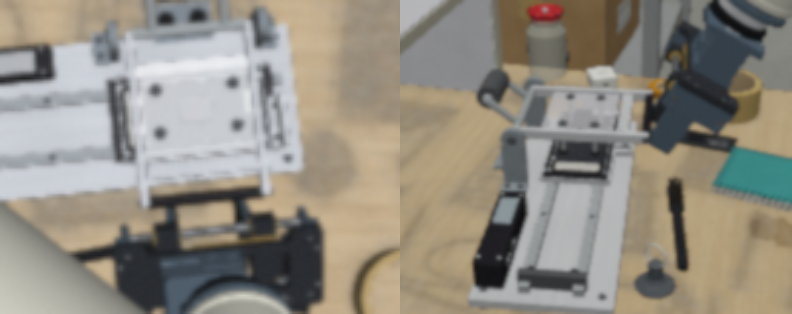

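The fingers sit under the bar inside both arms (top crop about (205,205)), with nothing else touched. Next is the lift along the arc.

>>> apply_moves:
  rows:
    - [0.0055,0,-0.0065,0,0,0]
    - [0.0055,0,-0.0065,0,0,0]
    - [0.005,0,-0.0065,0,0,0]
    - [0.005,0,-0.006,0,0,0]
    - [0.0055,0,-0.006,0,0,0]
    - [0.0055,0,-0.006,0,0,0]
    - [0.006,0,-0.005,0,0,0]
    - [0.006,0,-0.005,0,0,0]

```text
clock: 7.4
tcp_pos: [482.1, -121.2, 121.1]
eef_rot: [[0.871, 0.127, 0.475], [0.111, -0.992, 0.063], [0.479, -0.002, -0.878]]
force: [-3.3, -0.0, 0.2]
width: 55.0
grasp_force: 1.1
```

Run:
```python
from plan import *
T=.5
s=get_state();print(np.round(s["joint_positions"],2),s["width"],s["force"])
plan([(barp(th,T,2),rot(T),2) for th in np.linspace(0.5,1.2,8)])
save("side","side2")
for q in search_frame("side","handle")[:2]: print(q["score"],w2j(world("side",q["point"])))
```

```text
[-0.6   0.37  2.16  0.99  0.39 -0.04] 55.02241827638208 [-3.32418968 -0.00765785  0.22879995]
t 7.4 jig [-80.6 -83.8 121.1] F [-3.3 -0.   0.2] ang [ 0.48  0.   -0.88]
[[0.0069,0.0006,-0.0044,-0.001,0,0.0],[0.007,0.0006,-0.0043,-0.001,0,0.001],[0.0068,0,-0.0039,0,0,-0.0],[0.0069,0,-0.004,0,0,-0.0],[0.0072,0,-0.0032,0,0,-0.0],[0.0072,0,-0.0032,0,0,-0.0],[0.0075,0,-0.0025,0,0,-0.0],[0.0075,0,-0.0025,0,0,-0.0]]
[[0.0077,0,-0.0017,0,0,-0.0],[0.0077,0,-0.0018,0,0,-0.0],[0.0078,0,-0.0009,0,0,-0.0],[0.0079,0,-0.001,0,0,-0.0],[0.0079,0,-0.0001,0,0,-0.0],[0.0079,0,-0.0002,0,0,-0.0],[0.0079,0,0.0006,0,0,-0.0],[0.0078,0,0.0007,0,0,-0.0]]
0.62 [ 13.1457368  -65.11644903 115.57288102]
```

>>> apply_moves:
  rows:
    - [0.007,0,-0.0045,0,0,0]
    - [0.007,0,-0.0045,0,0,0]
    - [0.007,0,-0.004,0,0,0]
    - [0.007,0,-0.004,0,0,0]
    - [0.007,0,-0.003,0,0,0]
    - [0.007,0,-0.003,0,0,0]
    - [0.0075,0,-0.0025,0,0,0]
    - [0.0075,0,-0.0025,0,0,0]

```text
clock: 8.17
tcp_pos: [519.1, -116.6, 172.6]
eef_rot: [[0.87, 0.128, 0.476], [0.111, -0.992, 0.063], [0.48, -0.002, -0.877]]
force: [-0.0, 0.5, -1.0]
width: 54.5
grasp_force: 0.2
```

Run:
```python
from plan import *
T=.5
plan([(barp(th,T,2),rot(T),2) for th in np.linspace(0.9,1.2,4)])
save("side","side3")
b=cv2.imread("pics/side3.png")[90:290,200:450]
cv2.imwrite("pics/c3.png",cv2.resize(b,(750,600)))
```

```text
t 8.1667 jig [-43.3 -83.8 172.6] F [-0.   0.5 -1. ] ang [ 0.48  0.   -0.88]
[[0.0075,0.0006,-0.002,-0.002,0,0.001],[0.0074,0.0006,-0.0021,-0.001,-0.001,0.0],[0.0079,0,-0.0009,0,0,0.0],[0.0078,0,-0.001,0,0,0.0],[0.0079,0,-0.0002,0,0,0.0],[0.0079,0,-0.0001,0,0,0.0],[0.0079,0,0.0006,0,0,0.0],[0.0079,0,0.0006,0,0,0.0]]
```

View pics/c3.png

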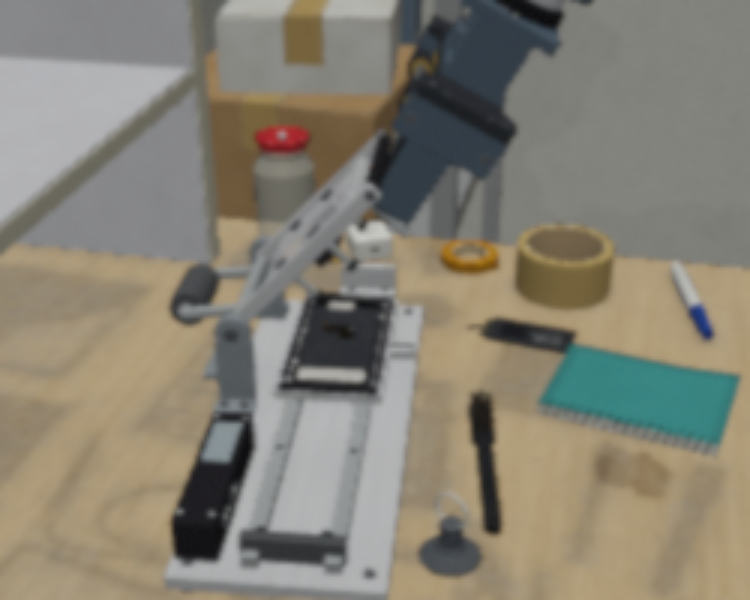

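The gate is at about 0.8 rad, with the bar riding on the fingers at crop (375,180) and the display lying in the tray. I'll carry on past the balance point.

>>> apply_moves:
  rows:
    - [0.0075,0,-0.002,0,0,0]
    - [0.0075,0,-0.002,0,0,0]
    - [0.008,0,-0.001,0,0,0]
    - [0.008,0,-0.001,0,0,0]
    - [0.008,0,0,0,0,0]
    - [0.008,0,0,0,0,0]
    - [0.008,0,0.0005,0,0,0]
    - [0.008,0,0.0005,0,0,0]

```text
clock: 8.88
tcp_pos: [571.6, -109.8, 206.9]
eef_rot: [[0.87, 0.128, 0.476], [0.111, -0.992, 0.064], [0.48, -0.003, -0.877]]
force: [0.4, -0.1, 0.0]
width: 54.7
grasp_force: 0.0
```

Run:
```python
from plan import *
T=.5
plan([(barp(th,T,2),rot(T),2) for th in (1.25,1.3)]+[(j2w([-80,-85,230]),rot(T),4)])
save("side","side4")
b=cv2.imread("pics/side4.png")[90:290,200:450]
cv2.imwrite("pics/c4.png",cv2.resize(b,(750,600)))
```

```text
t 8.8833 jig [  9.7 -83.7 206.9] F [ 0.4 -0.1  0. ] ang [ 0.48  0.   -0.88]
[[0.0035,0.0007,0.0004,-0.002,0,0.001],[0.0035,0.0006,0.0005,-0.002,-0.001,0.0],[0.0039,0,0.0008,0,0,0.0],[0.0039,0,0.0008,0,0,0.0],[-0.0206,0,-0.0164,0,0,0.0],[-0.0206,0,-0.0165,0,0,0.0],[-0.0206,0,-0.0164,0,0,0.0],[-0.0206,0,-0.0164,0,0,0.0]]
```

View pics/c4.png

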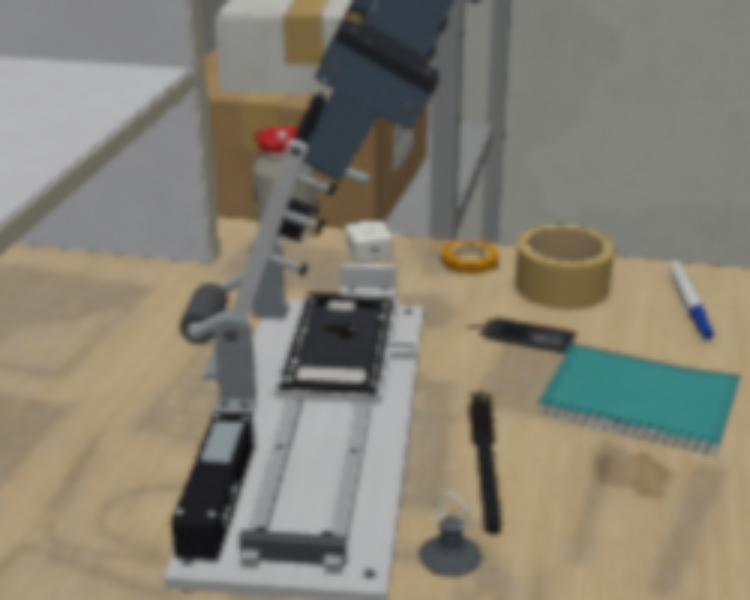

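>>> apply_moves:
  rows:
    - [0.006,0,0.001,0,0,0]
    - [0.006,0,0.001,0,0,0]
    - [0.004,0,0.001,0,0,0]
    - [0,0,0,0,0,0]
    - [0,0,0,0,0,0]
    - [0,0,0,0,0,0]
    - [-0.01,0,-0.008,0,0,0]
    - [-0.02,0,-0.016,0,0,0]

```text
clock: 9.6
tcp_pos: [549.7, -113.0, 219.0]
eef_rot: [[0.87, 0.128, 0.476], [0.112, -0.992, 0.063], [0.48, -0.001, -0.877]]
force: [-1.0, -0.5, 0.5]
width: 55.0
grasp_force: 0.0
```

Run:
```python
from plan import *
R=rot(0)
plan([(j2w([-90,-90,220]),rot(.4),5),(j2w([-80,-225,180]),rot(.15),11),(j2w([-20,-235,110]),R,8)])
s=get_state();print(np.round(s["joint_positions"],2))
save("side","side5")
b=cv2.imread("pics/side5.png")[90:290,200:450]
cv2.imwrite("pics/c5.png",cv2.resize(b,(750,600)))
```

```text
t 9.6 jig [-12.4 -84.1 219. ] F [-1.  -0.5  0.5] ang [ 0.48  0.   -0.88]
[[-0.0135,0.0011,-0.0076,0,-0.02,0.0],[-0.0137,0.0012,-0.0074,-0.001,-0.02,0.001],[-0.0138,0.0011,-0.0071,0,-0.021,0.0],[-0.0139,0.0012,-0.0068,-0.001,-0.02,0.001],[-0.0141,0.0011,-0.0065,0,-0.02,-0.0],[-0.0006,0.0123,0.0037,0,-0.023,-0.0],[-0.0005,0.0123,0.0037,0,-0.022,-0.0],[-0.0004,0.0122,0.0037,0,-0.023,-0.0]]
[[-0.0003,0.0123,0.0037,0,-0.023,0.0],[-0.0002,0.0123,0.0038,0,-0.023,0.0],[-0.0002,0.0123,0.0037,0,-0.022,0.0],[-0.0001,0.0122,0.0038,0,-0.023,0.0],[0,0.0123,0.0037,0,-0.023,0.0],[0.0001,0.0123,0.0037,0,-0.023,0.0],[0.0002,0.0123,0.0038,0,-0.022,0.0],[0.0003,0.0123,0.0037,0,-0.023,0.0]]
[[0.0061,0.0012,0.0098,0,-0.019,0.0],[0.0063,0.0013,0.0096,0,-0.019,0.0],[0.0065,0.0012,0.0096,0,-0.018,0.0],[0.0066,0.0013,0.0094,0,-0.019,0.0],[0.0068,0.0012,0.0093,0,-0.019,0.0],[0.007,0.0013,0.0091,0,-0.019,0.0],[0.0072,0.0012,0.0091,0,-0.018,0.0],[0.0073,0.0013,0.0088,0,-0.019,0.0]]
[-0.49  0.24  1.91  0.49  0.63  0.61]
```

View pics/c5.png

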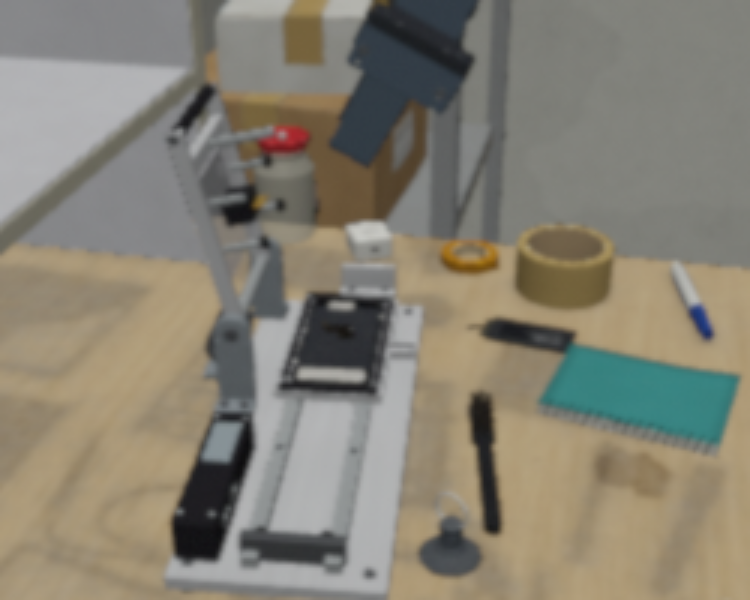

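The gate has tipped back to its stop (bar at crop (195,110)), the fingers are clear, and the tab stands at crop (368,278). Next I'll shut the fingers and go round to the right of the tab.

>>> apply_moves:
  gripper: 0
  rows:
    - [-0.0135,0.001,-0.0075,0,-0.02,0]
    - [-0.0135,0.001,-0.0075,0,-0.02,0]
    - [-0.014,0.001,-0.007,0,-0.02,0]
    - [-0.014,0.001,-0.007,0,-0.02,0]
    - [-0.014,0.001,-0.0065,0,-0.02,0]
    - [-0.0005,0.0125,0.0035,0,-0.023,0]
    - [-0.0005,0.0125,0.0035,0,-0.023,0]
    - [-0.0005,0.0125,0.0035,0,-0.023,0]

```text
clock: 10.32
tcp_pos: [479.4, -165.7, 210.1]
eef_rot: [[0.938, 0.127, 0.321], [0.12, -0.992, 0.042], [0.324, -0.001, -0.946]]
force: [0.1, -0.1, 0.3]
width: 4.2
grasp_force: 0.0
```

>>> apply_moves:
  rows:
    - [0,0.0125,0.0035,0,-0.023,0]
    - [0,0.0125,0.0035,0,-0.023,0]
    - [0,0.0125,0.0035,0,-0.023,0]
    - [0,0.0125,0.0035,0,-0.023,0]
    - [0,0.0125,0.0035,0,-0.023,0]
    - [0,0.0125,0.0035,0,-0.023,0]
    - [0,0.0125,0.0035,0,-0.023,0]
    - [0,0.0125,0.0035,0,-0.023,0]

```text
clock: 10.98
tcp_pos: [499.1, -264.0, 182.7]
eef_rot: [[0.981, 0.127, 0.144], [0.125, -0.992, 0.02], [0.145, -0.001, -0.989]]
force: [-0.2, -0.4, -0.2]
width: 0.3
grasp_force: 0.0
```

Run:
```python
from plan import *
R=rot(0)
plan([(j2w([-20,-230,110]),R,8),(j2w([-20,-215,52]),R,8)])
s=get_state();print(np.round(s["joint_positions"],2),s["width"])
im,_=save("top","top6")
for q in search_frame("top","tab")[:2]: print(q["score"],w2j(world("top",q["point"])))
```

```text
t 10.9833 jig [ -81.7 -227.6  182.7] F [-0.2 -0.4 -0.2] ang [ 0.14  0.   -0.99]
[[0.0063,0.0003,0.0101,0,-0.018,0.0],[0.0065,0.0004,0.01,0,-0.018,0.0],[0.0067,0.0003,0.0099,-0.001,-0.019,0.0],[0.0068,0.0003,0.0097,0,-0.018,0.001],[0.0071,0.0003,0.0096,0,-0.018,-0.0],[0.0072,0.0003,0.0095,0,-0.018,-0.0],[0.0073,0.0003,0.0094,0,-0.018,0.0],[0.0076,0.0004,0.0092,-0.001,-0.018,0.0]]
[[0,-0.0019,0.0072,0,0,0.0],[0,-0.0019,0.0073,0,0,0.0],[0,-0.0018,0.0072,0,0,0.0],[0,-0.0019,0.0073,0,0,0.0],[0,-0.0019,0.0072,0,0,0.0],[0,-0.0019,0.0073,0,0,0.0],[0,-0.0019,0.0072,0,0,0.0],[0,-0.0019,0.0073,0,0,0.0]]
[-0.66  0.39  1.64  0.12  1.01  0.73] 0.34713447994260765
0.98 [ -6.03086486 -95.3333266   43.70886526]
0.56 [ 31.52874885 -10.5749389   28.36672944]
```

>>> apply_moves:
  rows:
    - [0.0065,0.0005,0.01,0,-0.018,0]
    - [0.0065,0.0005,0.01,0,-0.018,0]
    - [0.0065,0.0005,0.01,0,-0.018,0]
    - [0.007,0.0005,0.0095,0,-0.018,0]
    - [0.007,0,0.0095,0,-0.018,0]
    - [0.007,0,0.0095,0,-0.018,0]
    - [0.0075,0,0.0095,0,-0.018,0]
    - [0.0075,0,0.009,0,-0.018,0]

```text
clock: 11.75
tcp_pos: [561.8, -256.7, 110.0]
eef_rot: [[0.992, 0.127, 0.002], [0.127, -0.992, 0.002], [0.002, -0.002, -1.0]]
force: [0.9, 0.5, -0.5]
width: 0.4
grasp_force: 0.0
```

>>> apply_moves:
  rows:
    - [0,-0.002,0.0075,0,0,0]
    - [0,-0.002,0.0075,0,0,0]
    - [0,-0.002,0.0075,0,0,0]
    - [0,-0.002,0.007,0,0,0]
    - [0,-0.002,0.007,0,0,0]
    - [0,-0.002,0.007,0,0,0]
    - [0,-0.002,0.007,0,0,0]
    - [0,-0.002,0.007,0,0,0]

```text
clock: 12.42
tcp_pos: [559.6, -240.9, 52.6]
eef_rot: [[0.992, 0.127, 0.004], [0.127, -0.992, 0.002], [0.004, -0.001, -1.0]]
force: [-0.1, -0.2, 0.4]
width: 0.4
grasp_force: 0.0
```

Run:
```python
from plan import *
R=rot(0)
plan([(j2w([-20,-184,50]),R,8),(j2w([-20,-29,50]),R,24)])
save("side","side7");a=cv2.imread("pics/side7.png")[90:290,200:450]
cv2.imwrite("pics/c7.png",cv2.resize(a,(750,600)))
```

```text
t 12.4167 jig [ -18.7 -212.2   52.6] F [-0.1 -0.2  0.4] ang [ 0.  0. -1.]
[[-0.0002,-0.0035,0.0003,0,-0.001,0.0],[-0.0001,-0.0036,0.0004,0,0,0.0],[-0.0002,-0.0035,0.0003,-0.001,-0.001,0.001],[-0.0001,-0.0035,0.0003,0,0,-0.0],[-0.0002,-0.0035,0.0003,0,-0.001,-0.0],[-0.0002,-0.0036,0.0003,0,0,0.0],[-0.0001,-0.0035,0.0004,0,-0.001,0.0],[-0.0002,-0.0035,0.0003,0,0,0.001]]
[[0,-0.0065,0,0,0,-0.0],[0,-0.0064,0,0,0,-0.0],[0,-0.0065,0,0,0,-0.0],[0,-0.0064,0,0,0,-0.0],[0,-0.0065,0,0,0,-0.0],[0,-0.0065,0,0,0,-0.0],[0,-0.0064,0,0,0,-0.0],[0,-0.0065,0,0,0,-0.0]]
[[0,-0.0064,0,0,0,-0.0],[0,-0.0065,0,0,0,-0.0],[0,-0.0065,0,0,0,-0.0],[0,-0.0064,0,0,0,-0.0],[0,-0.0065,0,0,0,-0.0],[0,-0.0064,0,0,0,-0.0],[0,-0.0065,0,0,0,-0.0],[0,-0.0065,0,0,0,-0.0]]
[[0,-0.0064,0,0,0,-0.0],[0,-0.0065,0,0,0,-0.0],[0,-0.0064,0.0001,0,0,-0.0],[0,-0.0065,0,0,0,-0.0],[-0.0001,-0.0065,0,0,0,-0.0],[0,-0.0064,0,0,0,-0.0],[0,-0.0065,0,0,0,-0.0],[0,-0.0064,0,0,0,-0.0]]
```

View pics/c7.png

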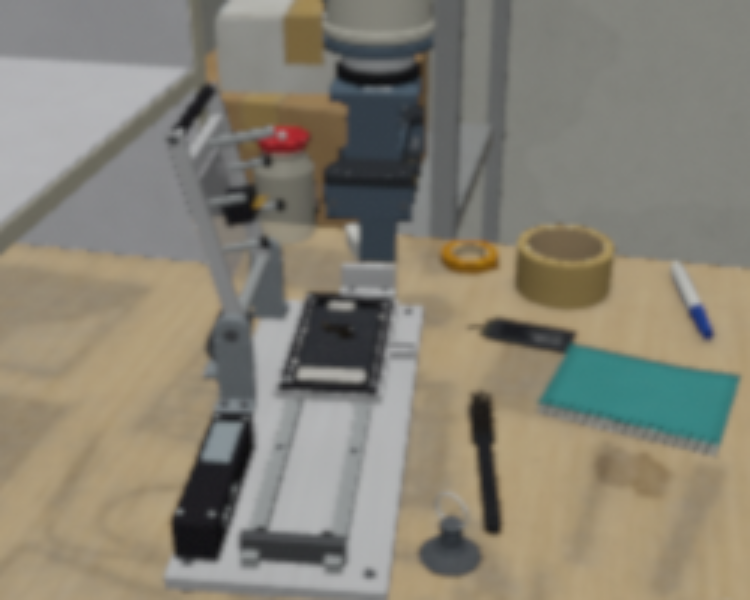

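The fingers stand just right of the tab at crop (372,270), clear of the raised gate. Now for the tray push.

>>> apply_moves:
  rows:
    - [0,-0.004,0,0,0,0]
    - [0,-0.004,0,0,0,0]
    - [0,-0.004,0,0,0,0]
    - [0,-0.004,0,0,0,0]
    - [0,-0.003,0,0,0,0]
    - [0,-0.003,0,0,0,0]
    - [0,-0.003,0,0,0,0]
    - [0,-0.003,0,0,0,0]

```text
clock: 13.13
tcp_pos: [556.2, -213.0, 53.3]
eef_rot: [[0.992, 0.127, 0.004], [0.127, -0.992, 0.002], [0.004, -0.001, -1.0]]
force: [-0.3, 0.9, 0.5]
width: 0.5
grasp_force: 0.0
```

>>> apply_moves:
  rows:
    - [0,-0.004,0,0,0,0]
    - [0,-0.005,0,0,0,0]
    - [0,-0.006,0,0,0,0]
    - [0,-0.006,0,0,0,0]
    - [0,-0.006,0,0,0,0]
    - [0,-0.006,0,0,0,0]
    - [0,-0.006,0,0,0,0]
    - [0,-0.006,0,0,0,0]

```text
clock: 13.8
tcp_pos: [550.4, -168.0, 53.2]
eef_rot: [[0.992, 0.127, 0.004], [0.127, -0.992, 0.002], [0.004, -0.001, -1.0]]
force: [0.4, -1.6, -0.2]
width: 0.4
grasp_force: 0.9
```

>>> apply_moves:
  rows:
    - [0,-0.006,0,0,0,0]
    - [0,-0.006,0,0,0,0]
    - [0,-0.006,0,0,0,0]
    - [0,-0.006,0,0,0,0]
    - [0,-0.006,0,0,0,0]
    - [0,-0.006,0,0,0,0]
    - [0,-0.006,0,0,0,0]
    - [0,-0.006,0,0,0,0]

```text
clock: 14.47
tcp_pos: [544.3, -120.5, 53.3]
eef_rot: [[0.992, 0.127, 0.004], [0.127, -0.992, 0.002], [0.004, -0.001, -1.0]]
force: [0.6, -2.1, -1.9]
width: 0.5
grasp_force: 0.8
```

Run:
```python
from plan import *
plan([(j2w([-20,-29,50]),rot(0),8)])
```

```text
t 14.4667 jig [-18.8 -90.8  53.3] F [ 0.6 -2.1 -1.9] ang [ 0.  0. -1.]
[[-0.0001,-0.0077,0.0004,0,0,0.0],[-0.0002,-0.0078,0.0004,0,-0.001,0.0],[-0.0001,-0.0077,0.0005,-0.001,0,0.001],[-0.0002,-0.0077,0.0004,0,-0.001,-0.0],[-0.0001,-0.0077,0.0004,0,0,0.0],[-0.0002,-0.0078,0.0004,0,-0.001,0.0],[-0.0001,-0.0077,0.0004,0,0,0.001],[-0.0002,-0.0077,0.0005,0,-0.001,-0.0]]
```

>>> apply_moves:
  rows:
    - [0,-0.006,0,0,0,0]
    - [0,-0.006,0,0,0,0]
    - [0,-0.006,0,0,0,0]
    - [0,-0.006,0,0,0,0]
    - [0,-0.006,0,0,0,0]
    - [0,-0.006,0,0,0,0]
    - [0,-0.006,0,0,0,0]
    - [0,-0.005,0,0,0,0]

```text
clock: 15.13
tcp_pos: [538.2, -73.7, 53.4]
eef_rot: [[0.992, 0.127, 0.004], [0.127, -0.992, 0.002], [0.004, -0.002, -1.0]]
force: [0.8, -2.4, -1.3]
width: 0.4
grasp_force: 0.8
```

>>> apply_moves:
  rows:
    - [0,-0.003,0,0,0,0]
    - [0,-0.002,0,0,0,0]
    - [0,-0.002,0,0,0,0]
    - [0,-0.002,0,0,0,0]
    - [0,-0.002,0,0,0,0]
    - [0,-0.002,0,0,0,0]
    - [0,-0.001,0,0,0,0]
    - [0,-0.001,0,0,0,0]

```text
clock: 15.8
tcp_pos: [536.4, -59.4, 53.4]
eef_rot: [[0.992, 0.127, 0.004], [0.127, -0.992, 0.002], [0.004, -0.001, -1.0]]
force: [0.0, -2.9, -0.4]
width: 0.4
grasp_force: 0.7
```

Run:
```python
from plan import *
plan([(j2w([-20,-24,53]),rot(0),8)])
```

```text
t 15.8 jig [-18.9 -29.3  53.4] F [ 0.  -2.9 -0.4] ang [ 0.  0. -1.]
[[-0.0001,-0.0007,0,0,0,0.0],[-0.0002,-0.0006,0.0001,0,-0.001,0.0],[-0.0001,-0.0007,0,-0.001,0,0.001],[-0.0001,-0.0006,0.0001,0,-0.001,-0.0],[-0.0002,-0.0007,0,0,0,0.0],[-0.0001,-0.0007,0.0001,0,-0.001,0.0],[-0.0001,-0.0006,0,0,0,0.001],[-0.0002,-0.0007,0.0001,0,-0.001,-0.0]]
```

>>> apply_moves:
  rows:
    - [0,-0.001,0,0,0,0]
    - [0,-0.001,0,0,0,0]
    - [0,-0.0005,0,0,0,0]
    - [0,-0.0005,0,0,0,0]
    - [0,-0.0005,0,0,0,0]
    - [0,-0.0005,0,0,0,0]
    - [0,-0.0005,0,0,0,0]
    - [0,0,0,0,0,0]

```text
clock: 16.47
tcp_pos: [535.9, -55.0, 53.4]
eef_rot: [[0.992, 0.127, 0.004], [0.127, -0.992, 0.002], [0.004, -0.002, -1.0]]
force: [-0.3, -0.1, 0.3]
width: 0.5
grasp_force: 0.4
```

>>> apply_moves:
  rows:
    - [0,-0.0005,0,0,0,0]
    - [0,-0.0005,0,0,0,0]
    - [0,-0.0005,0,0,0,0]
    - [0,-0.0005,0,0,0,0]
    - [0,-0.0005,0,0,0,0]
    - [0,-0.0005,0,0,0,0]
    - [0,-0.0005,0,0,0,0]
    - [0,-0.0005,0,0,0,0]

```text
clock: 17.13
tcp_pos: [535.4, -51.2, 53.4]
eef_rot: [[0.992, 0.127, 0.004], [0.127, -0.992, 0.002], [0.004, -0.001, -1.0]]
force: [-1.6, -6.5, -0.9]
width: 0.2
grasp_force: 3.7
```

>>> apply_moves:
  rows:
    - [0,-0.0005,0,0,0,0]
    - [0,-0.0005,0,0,0,0]
    - [0,0,0,0,0,0]
    - [0,0,0,0,0,0]
    - [0,0,0,0,0,0]
    - [0,0,0,0,0,0]
    - [0,0,0,0,0,0]
    - [0,0,0,0,0,0]

```text
clock: 17.8
tcp_pos: [535.4, -51.1, 53.5]
eef_rot: [[0.992, 0.128, 0.004], [0.128, -0.992, 0.001], [0.004, -0.0, -1.0]]
force: [-1.4, -11.3, -0.6]
width: 0.5
grasp_force: 6.0
```

The force climbs while the tab no longer moves, so the tray is at the end stop. I'll back off to the right, then go up and away.

>>> apply_moves:
  rows:
    - [0,0.003,0,0,0,0]
    - [0,0.005,0,0,0,0]
    - [0,0.008,0,0,0,0]
    - [0,0.008,0,0,0,0]
    - [0,0.008,0,0,0,0]
    - [-0.008,0,-0.01,0,0,0]
    - [-0.015,0,-0.015,0,0,0]
    - [-0.015,0,-0.02,0,0,0]

```text
clock: 18.47
tcp_pos: [500.0, -86.9, 98.2]
eef_rot: [[0.992, 0.127, 0.002], [0.127, -0.992, 0.003], [0.002, -0.002, -1.0]]
force: [-0.4, 0.3, 0.2]
width: 0.5
grasp_force: 0.0
```

>>> apply_moves:
  rows:
    - [-0.02,0,-0.02,0,0,0]
    - [-0.02,0,-0.02,0,0,0]
    - [-0.02,0,-0.02,0,0,0]
    - [-0.02,0,-0.02,0,0,0]
    - [-0.02,0,-0.015,0,0,0]
    - [-0.01,0,-0.01,0,0,0]
    - [0,0,0,0,0,0]
    - [0,0,0,0,0,0]

```text
clock: 19.13
tcp_pos: [391.9, -101.2, 203.4]
eef_rot: [[0.992, 0.127, 0.005], [0.127, -0.992, 0.001], [0.006, -0.001, -1.0]]
force: [0.5, 0.0, 0.1]
width: 0.4
grasp_force: 0.0
```

Run:
```python
from plan import *
plan([])
save("side","side8");a=cv2.imread("pics/side8.png")[90:290,200:450]
cv2.imwrite("pics/c8.png",cv2.resize(a,(750,600)))
for q in search_frame("side","display")[:1]: print(q["score"],w2j(world("side",q["point"])))
```

```text
t 19.1333 jig [-167.5  -52.6  203.4] F [0.5 0.  0.1] ang [ 0.01  0.   -1.  ]
0.63 [ 3.77564891 85.21586506 43.71297013]
```

View pics/c8.png

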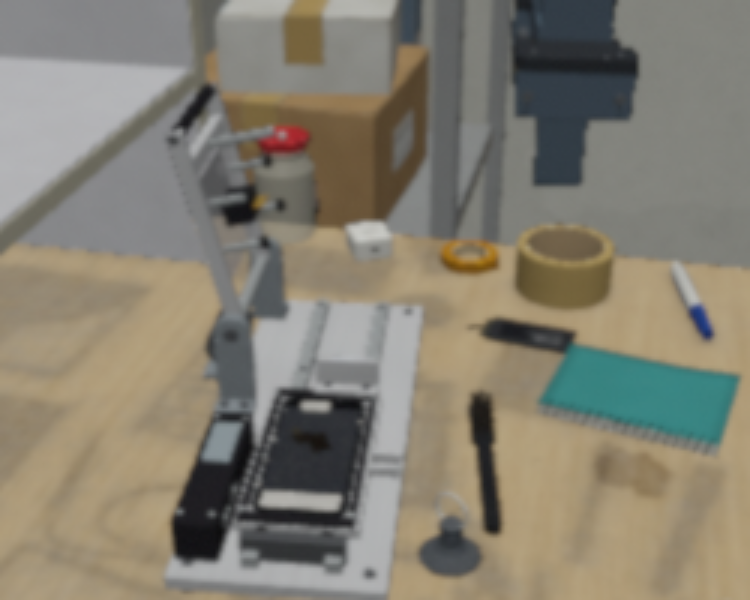

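The tray is at the left end stop with the display in its bed (crop (310,450)). The gate is up, the loose things have not moved, and the arm is clear.

```bash
python3 -c "
from rig import *
print(job_done())"
```

```text
the job is handed in; nothing more can be done
None
```

The job is handed in: the gate is tipped back and staying up, the tray is at its left end stop with the display still in its bed, and the loose things are where they were.

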